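# Stand the green colour sample up on the display board

## Robot

A 6-joint arm with a two-finger parallel gripper is mounted at the origin on a cart in front of the work surface, level with it; the furniture and walls round the work are solid. World frame = base frame: x ahead of the robot, y to its left, z up, the work surface at z = 0. Lengths are in mm, angles in rad, forces in N, time in s.
With the tool pointing down it reaches from about 275 to 725 mm from the base axis. Payload 15.9 kg.
Tool frame: the origin (TCP) lies on the front face of the gripper's body, between the roots of the fingers; the fingertips stand 73 mm ahead of it and the grasp point (between the pads) lies 54 mm ahead of it (r.tips_ahead is the distance from the TCP to the fingertips, in mm); z points along the fingers, y is the line along which they close (so a half turn about z gives the same grasp; the last joint's range is limited). The gripper opens to 85 mm and grips with 20 to 120 N. Pads are 22 mm wide; open, the fingers measure 114 mm over their backs; the gripper's body (76 mm by 85 mm) begins 54 mm behind the grasp point. The pads swing forward as they close: fully open they stand 13 mm farther back than shut.
Start: joints at [-1.107, 0.213, -0.034, 1.323, 0, 1.571], TCP at [223.667, -447.168, 303.906] pointing down, gripper open.
Joint ranges: [-2.98, 2.98], [-0.74, 1.72], [-1.14, 1.35], [-2.1, 2.04], [-1.57, 1.44], [-3.14, 3.14]. Speed limits (rad/s): [1.89, 1.89, 2.39, 2.57, 3.14, 3.14].

## Interface

Orientations are given as [roll, pitch, yaw] about the fixed x, y, z axes, in that order (R = Rz(yaw) Ry(pitch) Rx(roll)).
In Python, from rig import r, effector, grab_frame, ticket, spotter gives the robot as it stands. Calls block until the motion is done:
- r.move_ptp(position, orientation): joint-space move of the TCP to a pose.
- r.move_linear(position, orientation=None, vel=150, force_limit=None): straight line of the TCP; orientation=None keeps the orientation; vel is the mean speed in mm/s. With force_limit (N) it stops when the force on the tool has changed by that much, and returns True; else False.
- r.move_joints(angles): joint-space move.
- effector.grip(opening, newtons=None): opening from 0.0 (shut) to 1.0 (fully open); newtons is the grip in N (None keeps the last); returns when the fingers have stopped.
- r.pause(seconds).
- r.solve_ik(position, orientation): joint angles nearest the present ones, or None.
- grab_frame(name): name is "scene" or "side" or "wrist"; returns a dict with "color" (384x512x3 uint8, red, green, blue), "camera_matrix" (3x3 intrinsics, pixels), "dist" ([k1, k2, p1, p2, k3] as OpenCV has them; the pictures are not rectified), "eye" and "attitude" of the camera in the world. Camera axes: x right, y down, z forward; pixel columns grow to the right and rows downward; lengths in mm; the calibration is good to about 2 mm. A picture is of the moment at which its call begins. There is no depth.
A pose or a line that the arm cannot do raises r.IKError and nothing moves.
- ticket.sign_off(): hands the job in; it is judged then, once.
Trained networks look in a picture, given as the dict that the camera call returned (one of the last four; its "shot" number tells which), for a name from the list of things; names that differ only in an ending like _2 or _b are one class to them, and where a whole thing is asked for, a point or a joint stands for the part that bears it (a point fixed in the world has none). Each returns a list of dicts, best first, with "confidence" (0 to 1); they miss things now and then, are a little off and sometimes report something else, mostly with a low value. They report only what shows in the picture. A call takes as long as a camera call.
- spotter.trace(thing, picture): "region" (384x512 bool, what is visible of it) and "pixel" ([column, row] in pixels, amid what is visible of it).
Readings, each from a call of its own:
- r.current_clock(): time.
- r.current_qpos(): joint angles.
- r.current_joint_vel(): joint speeds.
- r.current_joint_efforts(): joint torques, N m.
- r.current_tool_pos(): TCP position.
- r.current_tcp_rot(): TCP orientation.
- r.current_force(): force on the tool from outside, world axes, zero at the start.
- r.current_ft_torque(): the same for the moment, N m.
- r.current_opening(): opening from 0.0 (shut) to 1.0 (fully open).
- r.current_grip_force(): force on a finger pad.
Only numpy, scipy, OpenCV 4.12 (cv2) and the standard library are available. Lean on these libraries where they do the work, as an engineer would, in place of code of your own. Each camera call takes 0.05 s, during which the arm holds its last target. There are 200 camera calls.

## Task

Pick the green paint sample out of the three lying flat on the bookcase and stand it upright on its short end in the middle of the small plywood board, with its green face to the front of the bookcase (towards you), square to the board. Let it stand there by itself and leave the blue and the white sample where they lie.

Things in the scene. Friction and masses are not known exactly. Their poses are not given: they have to be found in the camera images.
- sample_green: loose flat board with a green painted face, brown edges and back, 85 x 55 x 24 mm, 0.06 to 0.13 kg; starts flat on the bookcase top (z = 0), green face up, length roughly front to back. Origin: centre of the back (underside at the start); x along the 85 mm length, y across the 55 mm width, z out of the green face. It can be gripped by its two long edges, 55 mm apart.
- sample_green_center (a point): centre of the green sample's solid: 12 mm above its origin along its z, 42.5 mm from each short end
- sample_blue: loose flat board with a blue painted face, brown edges and back, 85 x 55 x 24 mm, 0.06 to 0.13 kg; starts flat on the bookcase top (z = 0), blue face up, length roughly front to back. Origin: centre of the back (underside at the start); x along the 85 mm length, y across the 55 mm width, z out of the blue face. To be left alone.
- sample_white: loose flat board with a white painted face, brown edges and back, 85 x 55 x 24 mm, 0.06 to 0.13 kg; starts flat on the bookcase top (z = 0), white face up, length roughly front to back. Origin: centre of the back (underside at the start); x along the 85 mm length, y across the 55 mm width, z out of the white face. To be left alone.
- board: display board: fixed square of bare plywood 110 x 110 mm, 10 mm thick, lying on the bookcase top. Origin: centre of its underside; z up, -x towards its front edge, which faces the robot (turned up to 0.3 rad either way)
- board_middle (a point): middle of the board's upper face, 10 mm above the bookcase top
- board_front (a point): middle of the upper front edge of the board, 55 mm from its middle towards the robot

How it is judged:
By the outcome, as a careful person would: the job done as asked, in the order asked, and still so for the second after the job is handed in, with the robot touching nothing.
It also fails if it takes over 35 s, if anything falls off the work surface, if the arm or the gripper's body presses on something with over 40 N, if the wrist force passes 120 N, or if a joint passes its speed limit or range.

## Working session

There is one attempt and no reset: what is moved stays moved. The work goes in short steps, each a Python script; the robot and the scene stay as the last script left them, time stands still between calls to the robot, and variables do not carry over. Pictures are saved under pics/ and viewed, at most 10 in all, crops included, and the job is handed in when it is done.

```bash
mkdir -p pics; ls
cat > h.py <<'E'
import numpy as np, cv2
from rig import r, effector, grab_frame, ticket, spotter
from scipy.spatial.transform import Rotation as Ro
def att(f):
    a=np.array(f["attitude"],float)
    return a if a.shape==(3,3) else Ro.from_euler('xyz',a).as_matrix()
def to_plane(f,px,z):
    p=cv2.undistortPoints(np.array(px,float).reshape(-1,1,2),np.array(f["camera_matrix"]),np.array(f["dist"])).reshape(-1,2)
    d=np.c_[p,np.ones(len(p))]@att(f).T; e=np.array(f["eye"])
    return e+d*((z-e[2])/d[:,2])[:,None]
def rect(f,thing,z):
    t=spotter.trace(thing,f)
    if not t: return None
    m=t[0]["region"].astype(np.uint8)
    c=max(cv2.findContours(m,cv2.RETR_EXTERNAL,cv2.CHAIN_APPROX_NONE)[0],key=cv2.contourArea)
    w=to_plane(f,c.reshape(-1,2),z)[:,:2].astype(np.float32)
    return t[0]["confidence"],t[0]["pixel"],cv2.minAreaRect(w),w
E
python3 - <<'E'
from h import *
fs={n:grab_frame(n) for n in("scene","side","wrist")}
for n,f in fs.items():
    cv2.imwrite(f"pics/{n}0.png",f["color"][...,::-1]); print(n,f["eye"],f["attitude"],f["camera_matrix"][0],f["dist"])
    for t,z in(("sample_green",24),("sample_blue",24),("sample_white",24),("board",10)):
        x=rect(f,t,z); print(n,t,x and x[:3])
print(r.current_clock())
E
python3 -c "
import cv2,numpy as np
a=[cv2.imread(f'pics/{n}0.png') for n in('scene','side','wrist')]
a.append(a[0]*0);o=np.vstack([np.hstack(a[:2]),np.hstack(a[2:])]);cv2.imwrite('pics/all.png',cv2.resize(o,(800,600),interpolation=cv2.INTER_AREA))"
```

```text
pics
rig.py
scene [ 93.31130654 665.35673393 541.81072358] [-2.21624845  0.02218147 -2.39137761] [368.68668168   0.         253.75391474] [-0.0583426  0.         0.         0.         0.       ]
scene sample_green (0.86, [327.3, 184.7], ((444.4739990234375, 51.80152893066406), (92.9260025024414, 82.37332916259766), 10.11661434173584))
scene sample_blue (0.71, [233.1, 260.3], ((450.972900390625, 354.4879455566406), (93.89227294921875, 70.54995727539062), 18.901355743408203))
scene sample_white (0.76, [283.1, 208.8], ((467.5257568359375, 186.07095336914062), (74.79367065429688, 98.28972625732422), 89.71707916259766))
scene board (0.76, [264.5, 172.7], ((606.5996704101562, 96.34712982177734), (121.11149597167969, 119.52178955078125), 82.23809051513672))
side [442.42164853 942.24585795 385.68830417] [-1.96617188 -0.00963886 -2.98473009] [423.01848993   0.         260.0448272 ] [-0.06073518  0.          0.          0.          0.        ]
side sample_green (0.96, [314.8, 183.5], ((450.91156005859375, 63.06657791137695), (89.44607543945312, 104.1296157836914), 10.179543495178223))
side sample_blue (0.59, [307.9, 253.2], ((457.8815612792969, 363.48345947265625), (91.37249755859375, 87.89903259277344), 17.614248275756836))
side sample_white (0.76, [298.8, 203.3], ((476.2626037597656, 193.25274658203125), (101.81934356689453, 85.2120361328125), 89.98841094970703))
side board (0.91, [244.6, 188.6], ((608.833984375, 94.90669250488281), (128.776123046875, 113.6055908203125), 82.94081115722656))
wrist [ 283.81853926 -415.52744226  373.91659658] [ 2.87533666e+00  1.58180321e-03 -1.10655310e+00] [277.44880879   0.         254.81931217] [-0.05086491  0.          0.          0.          0.        ]
wrist sample_green None
wrist sample_blue None
wrist sample_white None
wrist board None
0.75
```

View pics/all.png

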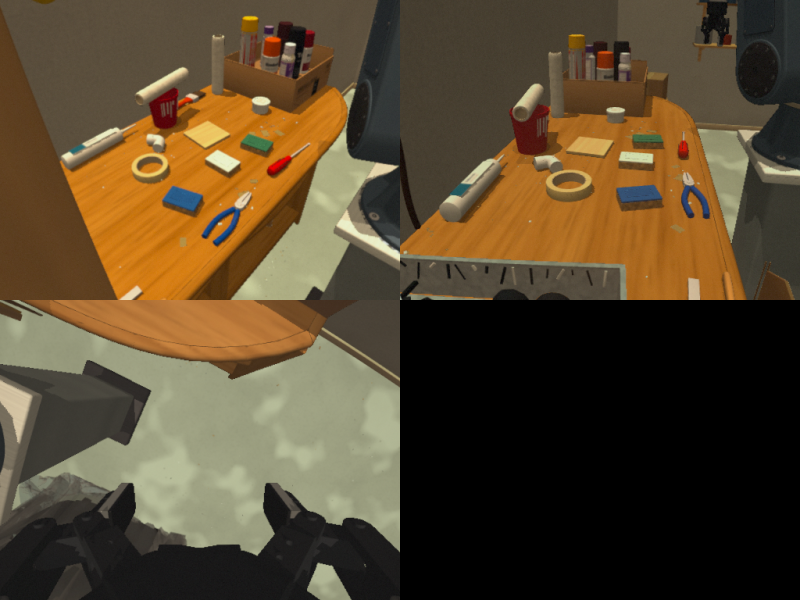

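The scene view shows the green sample at about (327,185), white (283,209), blue (233,260) and the board (264,173). The red bucket and the box stand behind the board. Next I'll check IK and take a closer wrist view from above.

Run:
```python
from h import *
print(r.current_tool_pos(),r.current_tcp_rot(),r.tips_ahead,r.current_qpos())
R=Ro.from_euler('xyz',r.current_tcp_rot()).as_matrix()
f=grab_frame("wrist"); print(R.T@(f["eye"]-np.array(r.current_tool_pos())), R.T@att(f))
def rot(t,yaw,s):  # tool dir: t=0 down, t=90 forward ; s=+1: tool y -> left
    z=np.array([np.sin(t),0,-np.cos(t)]); y=np.array([0,s,0.]); x=np.cross(y,z)
    return Ro.from_matrix(Ro.from_euler('z',yaw).as_matrix()@np.c_[x,y,z])
for s in(1,-1):
  print(s,"x axis",rot(0,0,s).as_matrix()[:,0])
  for t in(-40,-30,-20,-10,0):
    q=rot(np.radians(t),.1,s); g=np.array([455,58,20])
    print('grasp',t,r.solve_ik(g-54*q.as_matrix()[:,2],q.as_euler('xyz')))
  for t in(50,60,70,80,90):
    q=rot(np.radians(t),-.1,s); g=np.array([607,96,65])
    print('place',t,r.solve_ik(g-54*q.as_matrix()[:,2],q.as_euler('xyz')))
```

```text
[ 223.65598641 -447.17765701  303.92142614] [3.14154462e+00 2.57528249e-05 4.63808039e-01] 72.6 [-1.10701606e+00  2.12865096e-01 -3.44046910e-02  1.32347851e+00
 -2.57514908e-05  1.57076855e+00]
[ 67.97439161  -1.2445628  -70.42999159] [[ 4.35138572e-04 -9.64769436e-01 -2.63096459e-01]
 [ 9.99999703e-01  5.87130449e-04 -4.99083377e-04]
 [ 6.35972330e-04 -2.63096163e-01  9.64769405e-01]]
1 x axis [-1.  0.  0.]
grasp -40 [0.11891607 0.91761536 0.2697233  1.62094788 0.01215859 0.01449126]
grasp -30 [0.12023725 0.7526829  0.05985384 1.40147738 0.01011811 0.01752657]
grasp -20 [ 0.12193203  0.59561213 -0.1425712   1.18160155  0.00750066  0.02060975]
grasp -10 [ 0.12408133  0.44707105 -0.34026251  0.95794611  0.00418129  0.02371562]
grasp 0 [ 0.12678874  0.30936905 -0.53481539  0.72661188  0.          0.02678874]
place 50 [ 0.30233288  0.26804277 -1.03863847 -0.56732152 -0.30464754  0.26700425]
place 60 None
place 70 None
place 80 None
place 90 None
-1 x axis [1. 0. 0.]
grasp -40 [ 0.11891607  0.91761536  0.2697233   1.62094788  0.01215859 -3.12710139]
grasp -30 [ 0.12023725  0.7526829   0.05985384  1.40147738  0.01011811 -3.12406608]
grasp -20 [ 0.12193203  0.59561213 -0.1425712   1.18160155  0.00750066 -3.1209829 ]
grasp -10 [ 0.12408133  0.44707105 -0.34026251  0.95794611  0.00418129 -3.11787704]
grasp 0 [ 0.12678874  0.30936905 -0.53481539  0.72661188  0.         -3.11480392]
place 50 [ 0.30233288  0.26804277 -1.03863847 -0.56732152 -0.30464754 -2.87458841]
place 60 None
place 70 None
place 80 None
place 90 None<sys>:0: UserWarning: Gimbal lock detected. Setting third angle to zero since it is not possible to uniquely determine all angles.
```

```bash
cat >> h.py <<'E'
from scipy.optimize import minimize
def proj(f,P):
    R=att(f).T; return cv2.projectPoints(np.array(P,float),cv2.Rodrigues(R)[0],-R@np.array(f["eye"]),np.array(f["camera_matrix"]),np.array(f["dist"]))[0].reshape(-1,2)
def box(p,s):
    c=np.array([[i,j,k] for i in(-.5,.5) for j in(-.5,.5) for k in(0,1)])*s
    return Ro.from_euler('z',p[2]).apply(c)+[p[0],p[1],0]
def fit(views,s,x0):  # views: [(frame,mask)]; silhouette IoU fit of a box lying on z=0
    def cost(p):
        t=0
        for f,m in views:
            h=cv2.convexHull(proj(f,box(p,s)).astype(np.float32))
            a=np.zeros(m.shape,np.uint8); cv2.fillConvexPoly(a,np.round(h*16).astype(np.int32),255,cv2.LINE_AA,4)
            a=a/255.; t+=1-np.minimum(a,m).sum()/np.maximum(a,m).sum()
        return t/len(views)
    S=np.array([x0,x0+[8,0,0],x0+[0,8,0],x0+[0,0,.1]])
    o=minimize(cost,x0,method='Nelder-Mead',options=dict(initial_simplex=S,xatol=.02,fatol=1e-5))
    return o.x.round(3),round(o.fun,3)
E
python3 - <<'E'
from h import *
f=grab_frame("scene"); px=[(288,109),(380,137),(209,163),(279,122),(335,134),(378,198)]
print(to_plane(f,px,0).round())
r.move_ptp([500,75,330],[np.pi,0,np.pi+.1])
fs={n:grab_frame(n) for n in("wrist","side","scene")}
cv2.imwrite("pics/w1.png",fs["wrist"]["color"][...,::-1])
for t,s,x0 in(("sample_green",[85,55,24],[450,57,0]),("board",[110,110,10],[607,96,-.1])):
    V=[]
    for n,f in fs.items():
        o=spotter.trace(t,f)
        if o: V.append((f,o[0]["region"].astype(float))); print(t,n,o[0]["confidence"],o[0]["pixel"],fit(V[-1:],np.array(s),np.array(x0,float)))
    print(t,"all",fit(V,np.array(s),np.array(x0,float)))
print(r.current_clock(),r.current_qpos())
E
```

```text
[[ 802. -247.    0.]
 [ 477. -276.    0.]
 [ 754.  150.    0.]
 [ 764. -154.    0.]
 [ 587. -204.    0.]
 [ 344.  -11.    0.]]
sample_green wrist 0.74 [227.6, 127.3] (array([4.51736e+02, 3.85640e+01, 1.42000e-01]), np.float64(0.069))
sample_green scene 0.89 [326.8, 187.2] (array([4.5165e+02, 3.8750e+01, 1.8600e-01]), np.float64(0.112))
sample_green all (array([4.51799e+02, 3.88920e+01, 1.46000e-01]), np.float64(0.092))
board wrist 0.68 [255.2, 233.3] (array([ 6.10814e+02,  8.92750e+01, -1.23000e-01]), np.float64(0.038))
board side 0.95 [245.4, 188.7] (array([ 6.10611e+02,  8.51690e+01, -1.01000e-01]), np.float64(0.099))
board scene 0.67 [265.7, 171.1] (array([ 6.12684e+02,  8.77760e+01, -1.22000e-01]), np.float64(0.126))
board all (array([ 6.11304e+02,  8.85050e+01, -1.22000e-01]), np.float64(0.093))
3.425 [1.48653711e-01 2.22088822e-01 4.27615500e-02 1.39148961e+00
 4.16721390e-05 4.89536844e-02]
```

View pics/w1.png

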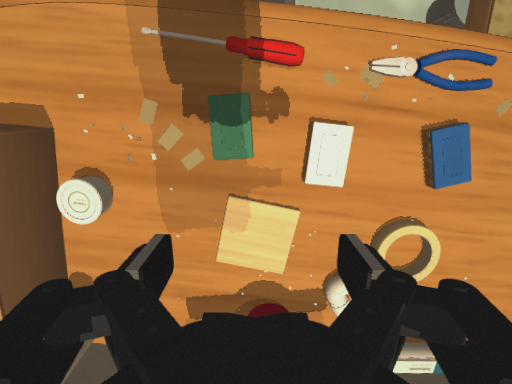

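The wrist view shows green at (230,127), white at (329,153), blue at (449,155) and the board at (258,233), with clear space around green. Next is a grasp tilted 40° back, so the sample can later be turned up by 90°.

```bash
cat >> h.py <<'E'
def M(R,p): T=np.eye(4); T[:3,:3]=R; T[:3,3]=p; return T
def rot(t,yaw):
    z=np.array([np.sin(t),0,-np.cos(t)]); y=np.array([0,1.,0])
    return Ro.from_euler('z',yaw).as_matrix()@np.c_[np.cross(y,z),y,z]
eul=lambda R:Ro.from_matrix(R).as_euler('xyz')
G=np.array([451.8,38.8,.144]); B=np.array([611,88.7,-.122])
Pg=M(Ro.from_euler('z',G[2]).as_matrix(),[*G[:2],0])
R0=rot(np.radians(-40),G[2]); g=(Pg@[10,0,24,1])[:3]
Tg=M(R0,g-54*R0[:,2])
# standing: x up, z to the front, centre of solid over the board's middle
Pp=M(Ro.from_euler('z',B[2]).as_matrix(),[*B[:2],10])@M(np.array([[0,0,-1],[0,-1,0],[-1,0,0]]).T@np.diag([1,1,1.]) if 0 else np.array([[0,0,-1.],[0,1,0],[1,0,0]]),[12,0,42.5])
Tp=Pp@np.linalg.inv(Pg)@Tg
def up(T,h): T=T.copy(); T[2,3]+=h; return T[:3,3],eul(T[:3,:3])
E
python3 - <<'E'
from h import *
print(Tg[:3,3],Tp[:3,3],Tp[:3,2])
for T in(Tg,Tp):
    for h in(0,60,100): print(h,r.solve_ik(*up(T,h)))
r.move_ptp(*up(Tg,70))
print(r.move_linear(*up(Tg,0),vel=80,force_limit=15), r.current_tool_pos(), r.current_force())
effector.grip(0.0,50); print(r.current_opening(),r.current_grip_force(),r.current_force())
r.move_linear(*up(Tg,100),vel=120)
print(r.current_opening(),r.current_grip_force(),r.current_clock())
for n in("side","wrist"): cv2.imwrite(f"pics/{n}2.png",grab_frame(n)["color"][...,::-1])
a=[cv2.imread(f"pics/{n}2.png") for n in("side","wrist")]
cv2.imwrite("pics/g2.png",cv2.resize(np.hstack(a),(800,300),interpolation=cv2.INTER_AREA))
E
```

```text
[496.04777261  45.21608869  65.36639993] [558.03026046  95.19456193  97.21053092] [ 0.76035061 -0.09322576 -0.64278761]
0 [ 0.10357499  0.92270336  0.29170219  1.63752444 -0.02598054 -0.03097432]
60 [ 0.10357499  0.86703581  0.34251293  1.74400274 -0.02598054 -0.03097432]
100 [ 0.10357499  0.83708122  0.38931243  1.82075682 -0.02598054 -0.03097432]
0 [ 0.30581856  0.26472955 -1.05625679 -0.57603178 -0.32343134  0.28511499]
60 [ 0.30581856  0.10189422 -0.99252461 -0.34946426 -0.32343134  0.28511499]
100 [ 0.30581856  0.01290432 -0.93790025 -0.20585    -0.32343134  0.28511499]
False [496.26370742  45.23179391  65.75097712] [-0.36618285  0.27550425 -0.27832417]
0.6276214653609763 53.31940233707428 [2.22983903 0.96586554 6.76010909]
0.6290622592938789 52.48288035392761 6.825
```

View pics/g2.png

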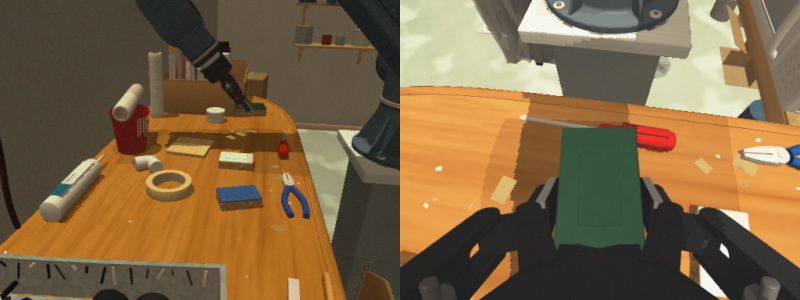

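The side view shows green held in the gripper with blue and white untouched. The wrist view shows its face from about (207,164) to (314,317). Next I compare this with the predicted in-hand pose.

Run:
```python
from h import *
f=grab_frame("wrist")
hsv=cv2.cvtColor(f["color"],cv2.COLOR_RGB2HSV); m=cv2.inRange(hsv,(60,70,25),(95,255,255))
m[:130]=0
c=max(cv2.findContours(m,cv2.RETR_EXTERNAL,cv2.CHAIN_APPROX_NONE)[0],key=cv2.contourArea)
print("obs",cv2.approxPolyDP(c,6,True).reshape(-1,2).tolist(),cv2.contourArea(c))
T=M(Ro.from_euler('xyz',r.current_tcp_rot()).as_matrix(),r.current_tool_pos())
P=T@np.linalg.inv(Tg)@Pg
face=[[x,y,24] for x,y in((-42.5,27.5),(-42.5,-27.5),(42.5,-27.5),(42.5,27.5))]
print("pred",proj(f,(np.c_[face,np.ones(4)]@P.T)[:,:3]).round(1).tolist())
# in-hand fit: x, z offsets and pitch, lateral, from the observed quad
h=cv2.convexHull(c).reshape(-1,2)
```

```text
obs [[209, 165], [200, 318], [204, 311], [306, 311], [309, 319], [300, 165]] 15403.5
pred [[299.6, 162.8], [204.3, 162.7], [190.6, 324.7], [311.6, 324.9]]
```

Run:
```python
import cv2
a=cv2.imread("pics/wrist2.png")[140:340,150:360]
a=cv2.convertScaleAbs(a,alpha=2,beta=20)
cv2.imwrite("pics/c3.png",cv2.resize(a,None,fx=3,fy=3,interpolation=cv2.INTER_CUBIC)[:600])
```

```text
(no output)
```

View pics/c3.png

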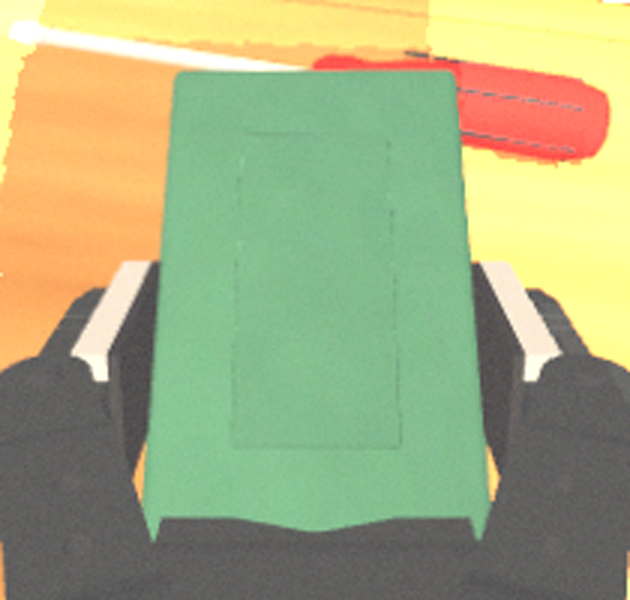

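The crop shows the face held between the pads. The gripper body hides its far end below row 311, and it may be pitched a few hundredths of a radian. Next I turn it up over the board and check from the side.

Run:
```python
from h import *
P,O=up(Tp,60)
mid=(np.array([490,70,260]),eul(rot(np.radians(5),.0)))
r.move_ptp(*mid); r.move_ptp(*up(Tp,45)); print(r.current_grip_force(),r.current_clock())
T=M(Ro.from_euler('xyz',r.current_tcp_rot()).as_matrix(),r.current_tool_pos())
Q=T@np.linalg.inv(Tg)@Pg
c=np.array([[i*42.5,j*27.5,k,1] for i in(-1,1) for j in(-1,1) for k in(0,24)])
ims=[]
for n in("side","scene"):
    f=grab_frame(n); p=proj(f,(c@Q.T)[:,:3]); h=cv2.convexHull(p.astype(np.float32)).reshape(-1,2)
    x,y=p.mean(0).astype(int); s=50
    a=cv2.convertScaleAbs(f["color"][y-s:y+s,x-s:x+s,::-1],alpha=1.8,beta=15); a=cv2.resize(a,(400,400),interpolation=cv2.INTER_CUBIC)
    b=a.copy(); cv2.polylines(b,[((h-[x-s,y-s]+.5)*4).astype(np.int32)],True,(0,0,255),1); ims.append(b)
cv2.imwrite("pics/p4.png",np.hstack(ims))
```

```text
52.6133269071579 9.6583
```

View pics/p4.png

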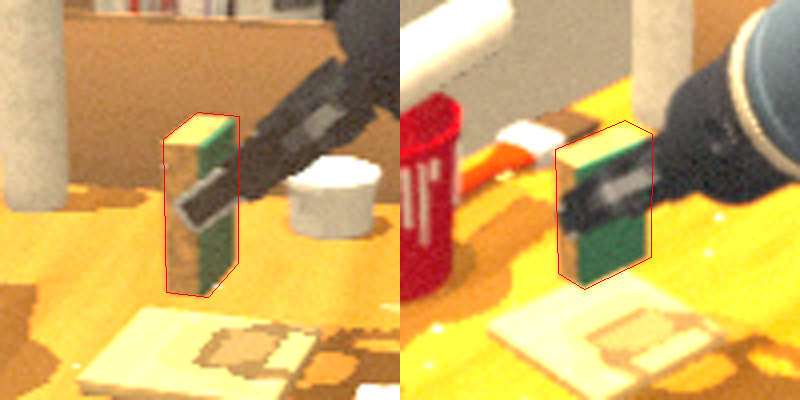

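In both views the sample hangs upright above the board and fits the predicted outline to within 1–2 mm, green face towards the robot. Next: lower and release.

Run:
```python
from h import *
r.move_linear(*up(Tp,8),vel=80)
print(r.move_linear(*up(Tp,-5),vel=12,force_limit=6), r.current_tool_pos()[2]-Tp[2,3], r.current_force())
effector.grip(1.0); r.pause(.3); print(r.current_opening(),r.current_force())
p=np.array(r.current_tool_pos()); r.move_linear(p-110*Tp[:3,2],vel=80)
p=np.array(r.current_tool_pos()); r.move_linear(p+[-60,0,120],vel=150); r.pause(.3)
print(r.current_clock())
c=np.array([[i*42.5,j*27.5,k,1] for i in(-1,1) for j in(-1,1) for k in(0,24)])
bc=np.c_[box(B,[110,110,10]),np.ones(8)]
ims=[]
for n in("side","scene"):
    f=grab_frame(n); cv2.imwrite(f"pics/{n}5.png",f["color"][...,::-1])
    p=proj(f,(c@Pp.T)[:,:3]); x,y=p.mean(0).astype(int); s=50
    b=cv2.resize(cv2.convertScaleAbs(f["color"][y-s:y+s,x-s:x+s,::-1],alpha=1.6,beta=15),(400,400),interpolation=cv2.INTER_CUBIC)
    for q in(p,proj(f,bc[:,:3])):
        h=cv2.convexHull(q.astype(np.float32)).reshape(-1,2); cv2.polylines(b,[((h-[x-s,y-s]+.5)*4).astype(np.int32)],True,(0,0,255),1)
    ims.append(b)
cv2.imwrite("pics/p5.png",np.hstack(ims))
```

```text
True 1.929517973970917 [-0.3656885   0.39378912  4.05811764]
0.9999945414489095 [0.64512088 0.14416629 0.27647085]
14.5917
```

View pics/p5.png

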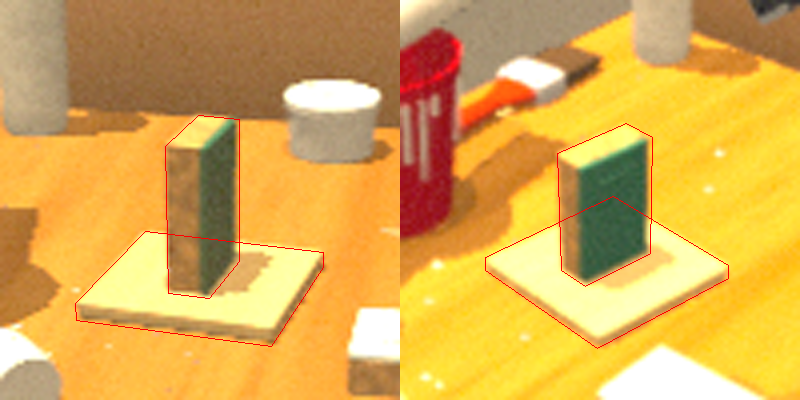

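The sample stands upright and square in the middle of the board, green face to the front, in line with both outlines.

```bash
python3 -c "
from h import *
print(ticket.sign_off())"
```

```text
the job is handed in; nothing more can be done
None
```

The green sample stands by itself on its short end in the middle of the board, within about 1–2 mm by the cameras, square to it with its green face to the front; blue and white were not touched, and I handed the job in at about 15 s on the robot's clock.

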